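# Load the drilled plate into the cam-lever vise

### The job

Lift the brass plate up and off the peg it hangs on and stand it upright, hole end up, in the middle of the blue vise's bed between the jaws, its broad face squarely to the fixed jaw. Let go of it, slide the moving jaw up until the plate is held snugly against the fixed jaw, and only then swing the red-knobbed cam lever right over and down to lock the jaw. Leave the other tools and things on the bench where they are.

Things in the scene. Friction and masses are not known exactly. Their poses are not given: they have to be found in the camera images.
- plate: loose brass plate, 18 mm thick (x), 44 wide (y), 100 tall (z), 0.25 kg. Origin: centre of its bottom end. A 22 mm hole runs along x, centred 84 mm above the origin. At the start it hangs upright by the hole on the stand's peg, bottom end 84 mm above the bench, its centre 52 mm from the post's axis. Grip it across the 44 mm width near the top. Either broad face may face the fixed jaw.
- stand: fixed stand: base 110x90x12 mm; post 18 mm thick, 190 tall; origin: the post's foot. A level peg 8 mm thick, 175 mm up, points along the stand's -x (roughly to the robot), with a collar 30 to 34 mm from the post's axis and a red ball end 13 mm thick, centred 72 mm out. The hole is centred round the peg when the plate is lifted 7 mm; then it can be drawn off along -x past the ball.
- peg_tip (a point): outermost point of the ball at the peg's end
- vise: blue vise fixed to the bench; origin: centre of its underside. Bed 220 mm long (x), 70 wide (y), top 12 mm above the bench. Fixed jaw at the +x end: 60 mm wide, face at x = +70 mm, top 50 mm above the bench. The moving jaw slides along x; +x closes. A rib 16 mm wide, 10 high on the bed's middle ends at x = +20 mm; the plate stands on the flat bed between it and the fixed jaw.
- jaw (a joint): slide of the moving jaw (m), range 0 to 0.068: its face is at vise x = -8 mm + this value; the gap to the fixed jaw is 78 mm minus it, so 60 mm is where it holds the 18 mm plate against the fixed jaw. Slides with about 4 N of drag when free. Starts at 0 to 20 mm. The jaw is 60 mm wide and 56 mm tall above the bench.
- push_plate (a point): centre of the rear (-x) face of the moving jaw's upright steel push plate, 62 mm above the bench; the plate is 50 mm wide, 10 mm thick, top 75 mm above the bench. It lies 84 mm behind the jaw's steel face. Push it towards +x to close the jaw.
- lever (a joint): cam lever on the moving jaw (rad): 0 = free, leaning 40 degrees from upright towards the vise's +y; it swings over the top towards -y; 2.27 = locked, lying level on the -y side against its stop. Stays where it is left. From about 1.9 the cam bears on the rib and holds the jaw; push the knob home with 5 to 15 N. Locked from 2.05 on.
- lever_knob (a point): centre of the red ball knob, 20 mm thick, at the lever's end, 70 mm from the hinge; the lever is a 10 mm rod
- lever_hinge (a point): point on the lever's hinge axis, which runs along the vise's x, 46 mm above the bench, 44 mm behind the moving jaw's face
- cutters_red: side cutters with red handles, 145x49x14 mm, lying flat; a bystander, leave it alone
- solder_spool: reel of solder wire with green flanges, 66 mm diameter, 68 mm tall, standing; a bystander, leave it alone
- screwdriver_red: screwdriver with a red handle, 165 mm long, lying; a bystander, leave it alone
Things that resemble listed ones, but are neither listed nor needed, are in the scene too. Of the things shaped like the plate, the brass one is meant.

How it is judged:
On the way, in this order (a step that is already met when the one before it is completed fails the run):
1. the plate stands upright on the vise's bed between the jaws, let go of, with the lever still free (x of plate in the frame of vise between 0.02 and 0.066 m and y of plate in the frame of vise between -0.02 and 0.02 m and z of plate in the frame of vise between 0.009 and 0.016 m and angle between plate's own z axis and vertical below 0.12 rad and contact force between the fingers and plate below 0.1 N and value of joint lever below 1.4 rad and value of joint jaw between -0.01 and 0.052 m), for 0.2 s.
2. the moving jaw is slid up so that the plate is held against the fixed jaw, with the lever still free (x of plate in the frame of vise between 0.0575 and 0.0635 m and y of plate in the frame of vise between -0.013 and 0.013 m and z of plate in the frame of vise between 0.009 and 0.015 m and angle between plate's own z axis and vertical below 0.06 rad and angle between the x axis of plate and the x axis of vise, either way round below 0.09 rad and value of joint jaw between 0.0575 and 0.0625 m and value of joint lever below 1.4 rad), for 0.2 s.
At the end, for the whole second after the job is handed in: The plate stands at rest on the bed, upright within 3.4 deg, square to the fixed jaw within 5 deg, within 13 mm of the bed's middle line, within 3 mm of touching the fixed jaw; jaw joint is 57.5 to 62.5 mm and lever is beyond 2.05 rad; cutters, reel, screwdriver not moved over 30 mm (x of plate in the frame of vise between 0.0575 and 0.0635 m and y of plate in the frame of vise between -0.013 and 0.013 m and z of plate in the frame of vise between 0.009 and 0.015 m and angle between plate's own z axis and vertical below 0.06 rad and angle between the x axis of plate and the x axis of vise, either way round below 0.09 rad and value of joint jaw between 0.0575 and 0.0625 m and value of joint lever above 2.05 rad and linear speed of plate below 0.01 m/s).
It fails at once if a bystander is moved more than 30 mm (distance of any of cutters_red, solder_spool, screwdriver_red from where it was at the start of the episode above 0.03 m).
It fails at once if the plate is dropped or knocked over (tilted more than 50 degrees) (angle between plate's own z axis and vertical above 0.87 rad).
It also fails if it takes over 61 s, if anything falls off the work surface, if the arm or the gripper's body presses on something with over 40 N, if the wrist force passes 120 N, or if a joint passes its speed limit or range.

### The arm

A 7-joint arm with a two-finger parallel gripper is mounted at the origin on a cart in front of the work surface, level with it; the furniture and walls round the work are solid. World frame = base frame: x ahead of the robot, y to its left, z up, the work surface at z = 0. Lengths are in m, angles in rad, forces in N, time in s.
With the tool pointing down it reaches from about 0.4 to 0.85 m from the base axis. Payload 4.5 kg.
Tool frame: the origin (TCP) lies midway between the tips of the shut fingers; the grasp point (between the pads) lies r.grip_point_offset behind it (r.grip_point_offset is the distance from the TCP to the grasp point, in m); z points along the fingers, y is the line along which they close (so a half turn about z gives the same grasp; the last joint's range is limited). The gripper opens to 88 mm and grips with 3 to 60 N. Pads are 18 mm wide; open, the fingers measure 123 mm over their backs; the gripper's body (75 mm by 187 mm) begins 45 mm behind the grasp point.
Start: joints at [-1.29, 0.689, -0.195, 1.565, 0.157, 0.902, -0.215], TCP at [0.153, 0.606, 0.239] pointing down, gripper open.
Joint ranges: [-3.01, 3.01], [-0.46, 2.08], [-1.47, 1.51], [0.13, 2.56], [-1, 4.14], [0.04, 2.09], [-2.66, 2.66]. Speed limits (rad/s): [2.57, 2.57, 3.14, 3.14, 3.14, 3.14, 3.14].

### API

Orientations are given as a unit quaternion [x, y, z, w].
In Python, from plant import r gives the robot as it stands.
- The arm moves only by the shell command python3 -m jog 'ROWS' [FORCE]. ROWS is JSON, a list of rows, each an object of numbers: "wx", "wy", "wz": the turn, a rotation vector about the world's x, y, z as a fraction of full scale; "dx", "dy", "dz": the shift along the world's x, y, z as a fraction of full scale; "hand": the closure, from 0 (fully open) to 1 (shut). In form: [{"wx": .., "wy": .., "wz": .., "dx": .., "dy": .., "dz": .., "hand": ..}, ...]. A call has 1 to 5 rows; each row shifts and turns the commanded pose from where the row before left it; what a row does not reach is not made up. Full scale, the value 1, is 0.25 m for a shift and 2 rad for a turn. A row lasts 1/12 s, in which the tool goes at most 41.7 mm and 7.16 degrees, less where a joint would pass 70% of its speed; a pose out of reach is approached as far as the arm can. A call with a number of a shift or a turn outside -1 to 1 is refused whole. A call with a gripper value outside its range is refused whole. The fingers move at their own pace and stop on an object; FORCE is the grip in N (left out, the last holds). Time passes only in rows, so rows that do not move let the fingers close. It gives the time, the measured TCP pose, the force, the opening and the grip force at its end, in the units of the state.
- r.get_state(): the state, without advancing time (a new reading comes with each control period).
- r.snapshot(name): name is "side" or "top"; returns the picture (384x512x3 uint8, red, green, blue); there is no depth.
- r.camera_info(name): a dict with "mtx" (3x3 intrinsics, pixels), "k1" (the pictures are not rectified: a ray, as slopes to the right and down, at radius r is drawn at 1 + k1 r^2 times it, then the intrinsics apply), "R" (3x3) and "t" (3): a world point X has camera coordinates R X + t. Camera axes: x right, y down, z forward; pixel columns grow to the right and rows downward; lengths in m; the calibration is good to about 2 mm. A picture is of the moment at which its call begins. camera_info takes no time and is no camera call.
- r.finish_job(): hands the job in; it is judged then, once.
Trained networks look in the newest picture that a camera, given by its name, has taken for a name from the list of things; names that differ only in an ending like _2 or _b are one class to them, and where a whole thing is asked for, a point or a joint stands for the part that bears it (a point fixed in the world has none). Each returns a list of dicts, best first, with "p" (0 to 1); they miss things now and then, are a little off and sometimes report something else, mostly with a low value. They report only what shows in the picture. A call takes as long as a camera call. They do not tell look-alikes from the thing itself.
- r.search_frame(camera, query): "bbox" ([left, top, right, bottom] in pixels, round what is visible of it).
- r.masks_of(camera, query): "region" (384x512 bool, what is visible of it) and "bbox" ([left, top, right, bottom] in pixels, round what is visible of it).
The state is a dict: "clock": time; "q": joint angles; "qd": joint speeds; "joint_torque": joint torques, N m; "tool_pos": TCP position; "eef_rot": TCP orientation; "contact_force": force on the tool from outside, world axes, zero at the start; "moment": the same for the moment, N m; "opening": opening from 0.0 (shut) to 1.0 (fully open); "finger_force": force on a finger pad.
Only numpy, scipy, OpenCV 4.12 (cv2) and the standard library are available. Lean on these libraries where they do the work, as an engineer would, in place of code of your own. Each camera call takes 0.05 s, during which the arm holds its last target. There are 200 camera calls.

## Working session

There is one attempt and no reset: what is moved stays moved. The work goes in short steps, Python scripts to look and compute and a shell command to move; the robot and the scene stay as the last step left them, time stands still between calls to the robot, and variables do not carry over. Pictures are saved under pics/ and viewed, at most 10 in all, crops included, and the job is handed in when it is done.

```bash
mkdir -p pics; ls; python3 - <<'E'
from plant import r
import cv2,numpy as np
for c in("side","top"):
    im=r.snapshot(c); cv2.imwrite(f"pics/{c}0.png",im[:,:,::-1])
    i=r.camera_info(c); print(c,i["mtx"],i["k1"],(-np.array(i["R"]).T@np.array(i["t"])).round(3),np.array(i["R"]).round(3).tolist())
    for q in("plate","stand","peg_tip","vise","push_plate","lever_knob","cutters_red","solder_spool","screwdriver_red"):
        print(q,[(round(d["p"],2),[int(v) for v in d["bbox"]]) for d in r.search_frame(c,q)][:4])
print(r.get_state(),r.grip_point_offset)
E
```

```text
pics
side [[387.4194698    0.         252.53509982]
 [  0.         387.4194698  192.70513239]
 [  0.           0.           1.        ]] -0.03205140325767161 [ 0.311 -0.879  0.747] [[0.961, -0.275, 0.02], [-0.143, -0.557, -0.818], [0.237, 0.784, -0.574]]
plate [(0.66, [227, 133, 237, 170]), (0.63, [251, 167, 269, 201]), (0.58, [235, 131, 244, 163])]
stand [(0.69, [229, 131, 259, 187])]
peg_tip [(0.71, [231, 129, 258, 189])]
vise [(0.62, [209, 191, 255, 252])]
push_plate [(0.75, [221, 207, 253, 240])]
lever_knob [(0.52, [222, 208, 244, 224])]
cutters_red [(0.9, [203, 299, 260, 319])]
solder_spool [(0.9, [280, 193, 305, 231])]
screwdriver_red [(0.62, [192, 328, 247, 376])]
top [[350.69615326   0.         251.21983081]
 [  0.         350.69615326 195.3400809 ]
 [  0.           0.           1.        ]] -0.10666695975188971 [ 0.366 -0.039  1.287] [[0.021, -1.0, -0.003], [-0.988, -0.02, -0.153], [0.153, 0.006, -0.988]]
plate [(0.61, [143, 174, 159, 189]), (0.51, [206, 164, 219, 178]), (0.43, [162, 171, 185, 185])]
stand [(0.57, [173, 158, 198, 190])]
peg_tip [(0.58, [167, 158, 199, 191]),
[... 446 characters left out ...]
.68906131, -0.19460877,  1.56529047,  0.1572871 ,
        0.90250501, -0.2151248 ]), 'qd': array([-1.56588552e-03,  1.36281741e-04,  1.93360526e-03,  1.00735444e-03,
       -4.63219931e-04, -1.50472362e-03,  3.29283850e-05]), 'joint_torque': array([-6.71507714e-04, -5.27497280e+01, -1.26750570e+00, -1.53745651e+01,
       -5.19739988e-02, -6.08181072e-04,  3.30979719e-05]), 'tool_pos': array([0.15266055, 0.60609973, 0.23876965]), 'eef_rot': array([ 1.23086855e-01,  9.92395900e-01,  5.95587088e-05, -5.60670018e-06]), 'contact_force': array([ 0.7468214 , -0.92660263, -0.56078061]), 'moment': array([0.01258319, 0.021601  , 0.03412098]), 'finger_force': 0.0, 'opening': 0.9983723976412859} 0.0187
```

```bash
python3 - <<'E'
import cv2
a=cv2.imread("pics/side0.png")[110:270,180:330]; cv2.imwrite("pics/s1.png",cv2.resize(a,None,fx=3.75,fy=3.75,interpolation=cv2.INTER_CUBIC)[:600])
a=cv2.imread("pics/top0.png")[135:235,130:290]; cv2.imwrite("pics/t1.png",cv2.resize(a,None,fx=5,fy=5,interpolation=cv2.INTER_CUBIC))
E
```

```text
(no output)
```

View pics/s1.png

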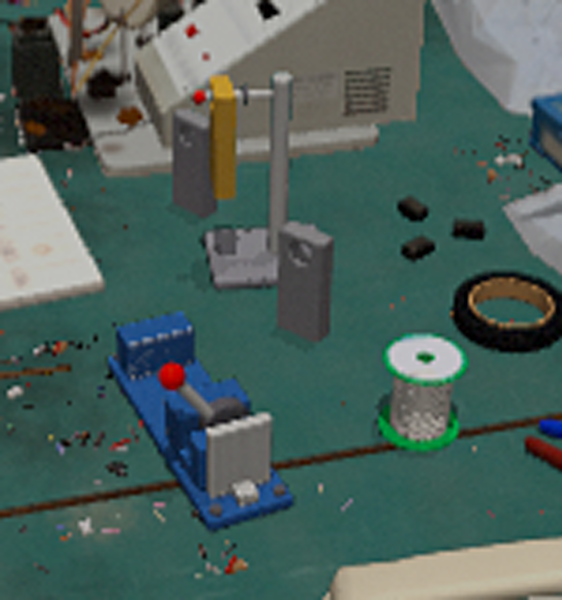

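View pics/t1.png

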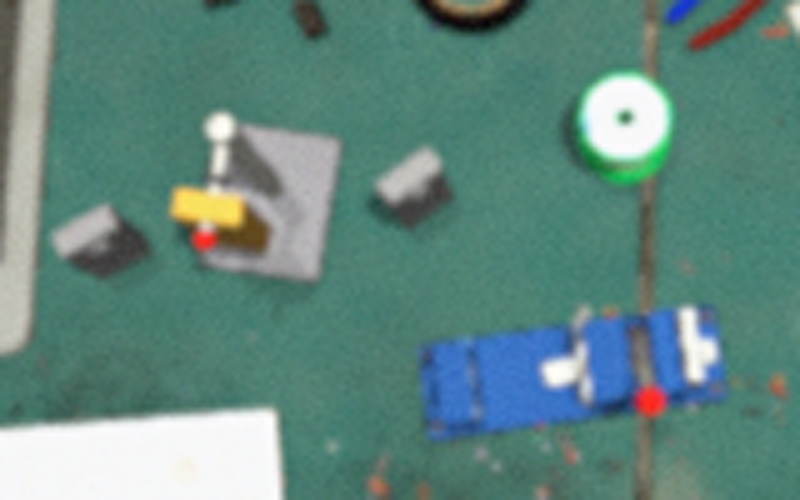

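View pics/side0.png

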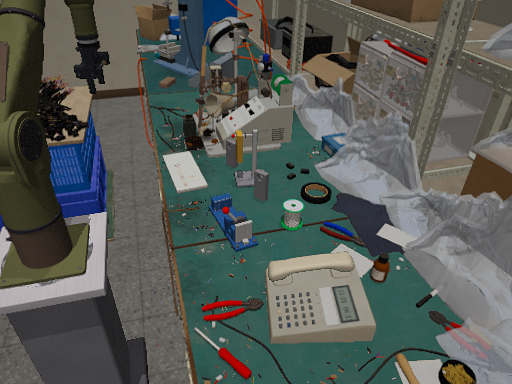

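```bash
cat > h.py <<'E'
import cv2,numpy as np
from plant import r
from scipy.optimize import minimize,least_squares
I={c:r.camera_info(c) for c in("side","top")}
def proj(c,X):
    i=I[c];P=np.atleast_2d(X)@np.array(i["R"]).T+np.array(i["t"]);s=P[:,:2]/P[:,2:]
    s=s*(1+i["k1"]*(s**2).sum(1,keepdims=True));m=np.array(i["mtx"]);return s*[m[0,0],m[1,1]]+m[:2,2]
def tri(ps,X0=(.5,.1,.1)):
    f=lambda X:np.concatenate([proj(c,X)[0]-p for c,p in ps.items()]);s=least_squares(f,X0);return s.x,f(s.x)
def atz(c,p,z):
    s=least_squares(lambda q:proj(c,[q[0],q[1],z])[0]-p,(.5,.1));return np.r_[s.x,z]
def fr(x,y,a,P):
    P=np.atleast_2d(P);R=np.array([[np.cos(a),-np.sin(a)],[np.sin(a),np.cos(a)]]);return np.c_[P[:,:2]@R.T+[x,y],P[:,2]]
def box(x0,x1,y0,y1,z0,z1):return np.array([[a,b,c] for a in(x0,x1) for b in(y0,y1) for c in(z0,z1)],float)
S=4
def raster(c,boxes):
    m=np.zeros((384*S,512*S),np.uint8)
    for B,v in boxes:
        h=cv2.convexHull(((proj(c,B)+.5)*S-.5).astype(np.float32)).round().astype(np.int32);cv2.fillConvexPoly(m,h,v)
    return m>0
def hsv(im,lo,hi):
    b=cv2.resize(im,None,fx=S,fy=S,interpolation=cv2.INTER_CUBIC);return cv2.inRange(cv2.cvtColor(b,cv2.COLOR_RGB2HSV),lo,hi)>0
def iou(obs,model):return sum(1-(obs[c]&model[c]).sum()/max(1,(obs[c]|model[c]).sum()) for c in obs)
def keep(m,roi):
    k=np.zeros_like(m);a,b,c,d=[v*S for v in roi];k[b:d,a:c]=m[b:d,a:c];return k
def ctr(m):y,x=np.nonzero(m);return np.array([x.mean(),y.mean()])/S+.5/S-.5
E
cat > fit.py <<'E'
from h import *
im={c:cv2.imread(f"pics/{c}0.png")[:,:,::-1].copy() for c in I}
roi={"side":(205,185,262,255),"top":(210,190,280,228)}
B={c:keep(hsv(im[c],(100,140,40),(125,255,255)),roi[c]) for c in I}
def mv(p):
    x,y,a,j=p
    T=lambda *b:fr(x,y,a,box(*b))
    return [(T(-.11,.11,-.035,.035,0,.012),1),(T(.07,.11,-.03,.03,0,.05),1),(T(j-.068,j-.008,-.03,.03,.012,.04),1),(T(j-.03,j-.008,-.03,.03,.012,.056),1),(T(j-.092,j-.082,-.025,.025,.015,.075),0)]
def cost(p):return iou(B,{c:raster(c,mv(p)) for c in B})
# start
L=atz("top",(130+428/5,135+392/5),.012);R_=atz("top",(130+722/5,135+352/5),.012)
print("ends",L,R_,np.linalg.norm(L-R_))
d=L-R_;p0=[*((L+R_)/2)[:2],np.arctan2(d[1],d[0]),.01]
best=None
for j in(.0,.01,.02):
    p0[3]=j;s=minimize(cost,p0,method="Nelder-Mead",options=dict(initial_simplex=np.array([p0]+[np.array(p0)+np.eye(4)[k]*[.008,.008,.06,.008][k] for k in range(4)]),maxiter=250))
    print(s.x,s.fun)
    if best is None or s.fun<best.fun:best=s
v=best.x
Y={c:keep(hsv(im[c],(15,120,60),(32,255,255)),{"side":(230,125,250,170),"top":(160,165,185,185)}[c]) for c in I}
s=None
for a0 in(-.2,0,.2):
    # plate x,y = bottom centre
    pc=atz("top",(130+208/5,135+205/5),.184);q0=np.array([pc[0],pc[1],a0])
    t=minimize(lambda q:iou(Y,{c:raster(c,[(fr(*q,box(-.009,.009,-.022,.022,.084,.184)),1)]) for c in Y}),q0,method="Nelder-Mead",options=dict(initial_simplex=np.array([q0]+[q0+np.eye(3)[k]*[.01,.01,.15][k] for k in range(3)])))
    print("plate",t.x,t.fun)
    if s is None or t.fun<s.fun:s=t
kn={};ball={}
for c in I:
    m=hsv(im[c],(0,170,90),(6,255,255))|hsv(im[c],(174,170,90),(180,255,255))
    kn[c]=ctr(keep(m,{"side":(218,200,234,220),"top":(255,208,266,222)}[c]));ball[c]=ctr(keep(m,{"side":(228,131,238,141),"top":(165,178,175,187)}[c]))
print("knob",kn,tri(kn));print("ball",ball,tri(ball))
post=tri({"top":((220.5)/5-.5+130,126.5/5-.5+135),"side":(283/3.75+180,75/3.75+110)});print("post",post)
K=tri(kn)[0];x,y,a,j=v
print("knob in vise",fr(0,0,-a,K-[x,y,0]),"expect x",j-.052,"y .045 z .0996")
for c in I:
    o=cv2.resize(im[c],None,fx=S,fy=S,interpolation=cv2.INTER_CUBIC)[:,:,::-1].copy()
    for bs in(mv(v),[(fr(*s.x,box(-.009,.009,-.022,.022,.084,.184)),1)]):
        for b,_ in bs:
            h=cv2.convexHull(((proj(c,b)+.5)*S-.5).astype(np.float32)).round().astype(int);cv2.polylines(o,[h],True,(0,255,255),1)
    o=o[125*S:260*S,195*S:270*S] if c=="side" else o[155*S:230*S,155*S:280*S]
    cv2.imwrite(f"pics/f_{c}.png",o)
a=cv2.imread("pics/f_side.png");b=cv2.imread("pics/f_top.png");w=np.zeros((max(len(a),len(b)),a.shape[1]+b.shape[1],3),np.uint8);w[:len(a),:a.shape[1]]=a;w[:len(b),a.shape[1]:]=b;cv2.imwrite("pics/f.png",w);print(w.shape)
E
python3 fit.py
```

```text
ends [0.49368507 0.09775547 0.012     ] [ 0.52755114 -0.11670498  0.012     ] 0.217117928137641
[ 5.13089265e-01 -5.74746638e-03  1.72643424e+00  2.83324054e-04] 0.6386644960210681
[ 5.12583669e-01 -7.72284148e-03  1.72919949e+00  1.72636501e-03] 0.6399898869267736
[ 5.12168931e-01 -5.65651501e-03  1.72626353e+00 -6.58079740e-04] 0.6357184169502605
plate [ 0.59427945  0.22857599 -0.15397737] 0.3472909865958489
plate [ 0.59449398  0.2293667  -0.16315227] 0.3401941629735368
plate [ 0.59444608  0.22935475 -0.16285313] 0.3495985655184368
knob {'side': array([225.35797342, 209.71303987]), 'top': array([259.59799383, 214.88040123])} (array([ 0.48237774, -0.06129597,  0.10476433]), array([ 0.02192847, -0.00336193, -0.00410817,  0.02743121]))
ball {'side': array([232.65524194, 135.41330645]), 'top': array([170.6357362 , 182.58665644])} (array([0.57422789, 0.23066761, 0.17442478]), array([ 0.11159407, -0.01932119, -0.01997668,  0.11127415]))
post (array([0.64764117, 0.22165907, 0.1894248 ]), array([ 0.03715718, -0.17424432, -0.17582141,  0.03503553]))
knob in vise [[-0.05035549  0.0380472   0.10476433]] expect x -0.05265807974008606 y .045 z .0996
(540, 800, 3)
```

View pics/f.png

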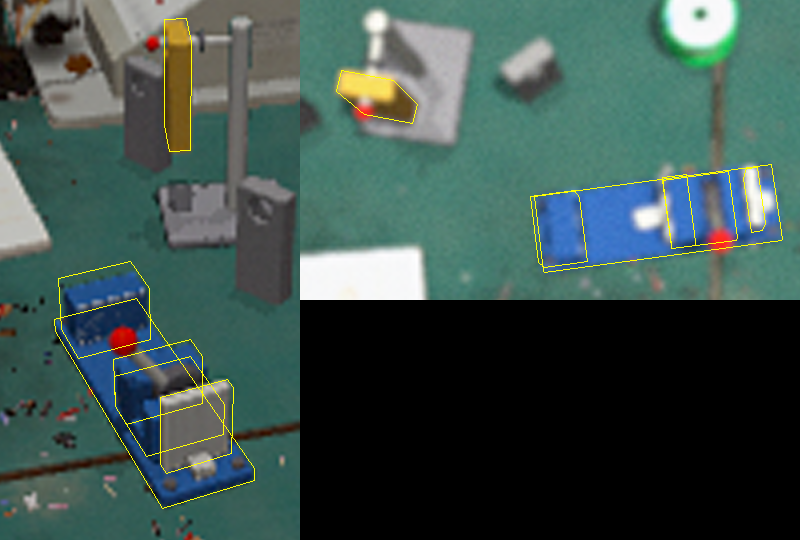

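View pics/top0.png

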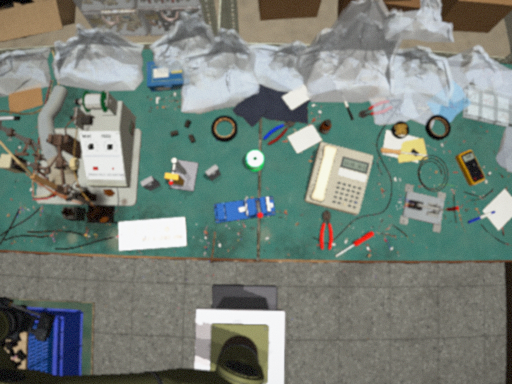

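```bash
python3 -m jog '[{"dx":0.08,"dy":-0.13,"dz":0.02,"hand":0},{"dx":0.08,"dy":-0.13,"dz":0.02,"hand":0},{"dx":0.08,"dy":-0.13,"dz":0.02,"hand":0},{"dx":0.08,"dy":-0.13,"dz":0.02,"hand":0},{"dx":0.08,"dy":-0.13,"dz":0.02,"hand":0}]'
python3 -m jog '[{"dx":0.08,"dy":-0.13,"hand":0},{"dx":0.08,"dy":-0.13,"hand":0},{"dx":0.08,"dy":-0.13,"hand":0},{"dx":0.08,"dy":-0.13,"hand":0},{"dx":0.08,"dy":-0.13,"wz":0.053,"hand":0}]'
```

```text
invalid input
invalid input
```

```bash
python3 -m jog '[{"wx":0,"wy":0,"wz":0,"dx":0.08,"dy":-0.13,"dz":0.02,"hand":0},{"wx":0,"wy":0,"wz":0,"dx":0.08,"dy":-0.13,"dz":0.02,"hand":0},{"wx":0,"wy":0,"wz":0,"dx":0.08,"dy":-0.13,"dz":0.02,"hand":0},{"wx":0,"wy":0,"wz":0,"dx":0.08,"dy":-0.13,"dz":0.02,"hand":0},{"wx":0,"wy":0,"wz":0,"dx":0.08,"dy":-0.13,"dz":0.02,"hand":0}]'
```

```text
clock: 1.42
tool_pos: [0.2534, 0.442, 0.264]
eef_rot: [0.123, 0.992, 0.0, 0.0]
contact_force: [0.5, -0.2, -0.4]
opening: 0.998
finger_force: 0.0
```

```bash
python3 -m jog '[{"wx":0,"wy":0,"wz":0,"dx":0.09,"dy":-0.13,"dz":0,"hand":0},{"wx":0,"wy":0,"wz":0,"dx":0.09,"dy":-0.13,"dz":0,"hand":0},{"wx":0,"wy":0,"wz":0,"dx":0.09,"dy":-0.13,"dz":0,"hand":0},{"wx":0,"wy":0,"wz":0,"dx":0.09,"dy":-0.13,"dz":0,"hand":0},{"wx":0,"wy":0,"wz":0.05,"dx":0.1,"dy":-0.12,"dz":0,"hand":0}]'
python3 -m jog '[{"wx":0,"wy":0,"wz":0,"dx":0.15,"dy":-0.03,"dz":0,"hand":0},{"wx":0,"wy":0,"wz":0,"dx":0.15,"dy":-0.03,"dz":0,"hand":0},{"wx":0,"wy":0,"wz":0,"dx":0.15,"dy":-0.03,"dz":0,"hand":0},{"wx":0,"wy":0,"wz":0,"dx":0.15,"dy":-0.03,"dz":0,"hand":0},{"wx":0,"wy":0,"wz":0,"dx":0.15,"dy":-0.03,"dz":0,"hand":0}]'
```

```text
clock: 1.83
tool_pos: [0.3681, 0.2817, 0.264]
eef_rot: [0.073, 0.997, -0.0, 0.0]
contact_force: [0.5, -0.1, -0.4]
opening: 0.995
finger_force: 0.0
clock: 2.25
tool_pos: [0.557, 0.2452, 0.264]
eef_rot: [0.074, 0.997, 0.0, 0.0]
contact_force: [0.4, 0.7, -0.3]
opening: 0.998
finger_force: 0.0
```

```bash
python3 -m jog '[{"wx":0,"wy":0,"wz":0,"dx":0.15,"dy":-0.064,"dz":0,"hand":0},{"wx":0,"wy":0,"wz":0,"dx":0,"dy":0,"dz":0,"hand":0}]'
python3 -m jog '[{"wx":0,"wy":0,"wz":0,"dx":0,"dy":0,"dz":-0.12,"hand":0},{"wx":0,"wy":0,"wz":0,"dx":0,"dy":0,"dz":-0.12,"hand":0},{"wx":0,"wy":0,"wz":0,"dx":0,"dy":0,"dz":-0.12,"hand":0},{"wx":0,"wy":0,"wz":0,"dx":0,"dy":0,"dz":-0.09,"hand":0},{"wx":0,"wy":0,"wz":0,"dx":0,"dy":0,"dz":0,"hand":0}]'
python3 - <<'E'
from h import *
for c in I: cv2.imwrite(f"pics/{c}1.png",r.snapshot(c)[:,:,::-1])
a=cv2.resize(cv2.imread("pics/side1.png")[70:190,200:280],None,fx=5,fy=5,interpolation=2);b=cv2.resize(cv2.imread("pics/top1.png")[150:230,145:225],None,fx=5,fy=5,interpolation=2)
b=np.vstack([b,np.zeros((len(a)-len(b),b.shape[1],3),np.uint8)]);cv2.imwrite("pics/g1.png",np.hstack([a,b]))
E
```

```text
clock: 2.42
tool_pos: [0.6006, 0.2236, 0.2631]
eef_rot: [0.078, 0.997, -0.001, 0.003]
contact_force: [0.3, -1.0, -0.7]
opening: 0.999
finger_force: 0.0
clock: 2.83
tool_pos: [0.5894, 0.2284, 0.1465]
eef_rot: [0.073, 0.997, -0.002, -0.004]
contact_force: [-0.6, 0.2, 1.2]
opening: 0.996
finger_force: 0.0
```

View pics/g1.png

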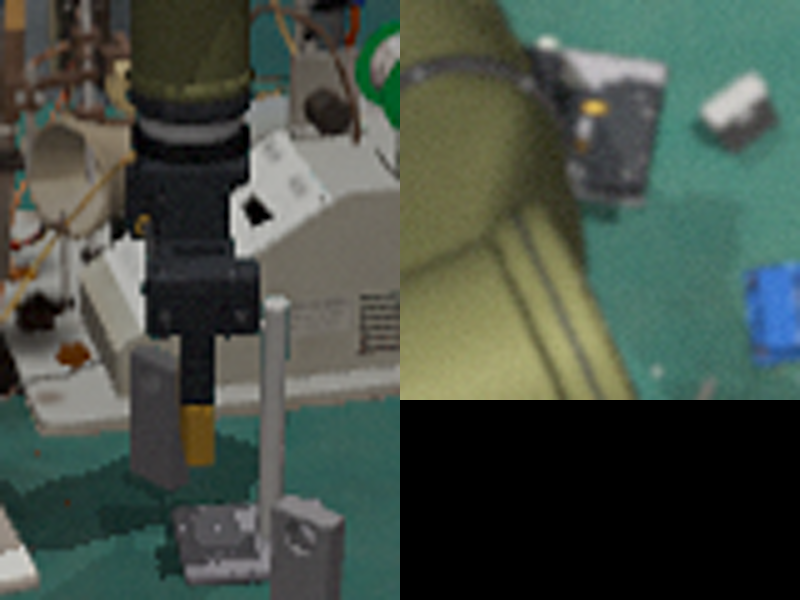

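```bash
python3 -m jog '[{"wx":0,"wy":0,"wz":0,"dx":0,"dy":0,"dz":0,"hand":1},{"wx":0,"wy":0,"wz":0,"dx":0,"dy":0,"dz":0,"hand":1},{"wx":0,"wy":0,"wz":0,"dx":0,"dy":0,"dz":0,"hand":1},{"wx":0,"wy":0,"wz":0,"dx":0,"dy":0,"dz":0,"hand":1},{"wx":0,"wy":0,"wz":0,"dx":0,"dy":0,"dz":0,"hand":1}]' 30
python3 -m jog '[{"wx":0,"wy":0,"wz":0,"dx":0,"dy":0,"dz":0,"hand":1},{"wx":0,"wy":0,"wz":0,"dx":0,"dy":0,"dz":0,"hand":1},{"wx":0,"wy":0,"wz":0,"dx":0,"dy":0,"dz":0,"hand":1},{"wx":0,"wy":0,"wz":0,"dx":0,"dy":0,"dz":0,"hand":1},{"wx":0,"wy":0,"wz":0,"dx":0,"dy":0,"dz":0,"hand":1}]'
```

```text
clock: 3.35
tool_pos: [0.5931, 0.2302, 0.1521]
eef_rot: [0.073, 0.997, 0.0, 0.001]
contact_force: [0.2, 0.1, -0.1]
opening: 0.646
finger_force: 0.0
clock: 3.77
tool_pos: [0.5926, 0.2297, 0.1513]
eef_rot: [0.073, 0.997, -0.0, -0.0]
contact_force: [-1.8, -1.4, 1.9]
opening: 0.495
finger_force: 29.9
```

```bash
python3 -m jog '[{"wx":0,"wy":0,"wz":0,"dx":0,"dy":0,"dz":0.014,"hand":1},{"wx":0,"wy":0,"wz":0,"dx":0,"dy":0,"dz":0.014,"hand":1},{"wx":0,"wy":0,"wz":0,"dx":0,"dy":0,"dz":0,"hand":1},{"wx":0,"wy":0,"wz":0,"dx":0,"dy":0,"dz":0,"hand":1},{"wx":0,"wy":0,"wz":0,"dx":0,"dy":0,"dz":0,"hand":1}]'
python3 -m jog '[{"wx":0,"wy":0,"wz":0,"dx":-0.02,"dy":0.0025,"dz":0,"hand":1},{"wx":0,"wy":0,"wz":0,"dx":-0.02,"dy":0.0025,"dz":0,"hand":1},{"wx":0,"wy":0,"wz":0,"dx":0,"dy":0,"dz":0,"hand":1}]'
```

```text
clock: 4.18
tool_pos: [0.5926, 0.2302, 0.1581]
eef_rot: [0.073, 0.997, 0.0, -0.0]
contact_force: [0.1, -0.1, -2.5]
opening: 0.5
finger_force: 29.9
clock: 4.43
tool_pos: [0.5809, 0.2318, 0.158]
eef_rot: [0.073, 0.997, -0.0, -0.001]
contact_force: [0.3, 0.2, -2.8]
opening: 0.504
finger_force: 29.9
```

```bash
python3 -m jog '[{"wx":0,"wy":0,"wz":0,"dx":-0.03,"dy":0.0037,"dz":0,"hand":1},{"wx":0,"wy":0,"wz":0,"dx":-0.03,"dy":0.0037,"dz":0,"hand":1},{"wx":0,"wy":0,"wz":0,"dx":-0.03,"dy":0.0037,"dz":0,"hand":1},{"wx":0,"wy":0,"wz":0,"dx":-0.03,"dy":0.0037,"dz":0,"hand":1},{"wx":0,"wy":0,"wz":0,"dx":-0.03,"dy":0.0037,"dz":0,"hand":1}]'
```

```text
clock: 4.85
tool_pos: [0.5441, 0.2362, 0.1583]
eef_rot: [0.073, 0.997, 0.0, -0.0]
contact_force: [-0.7, 0.2, -1.9]
opening: 0.495
finger_force: 29.9
```

```bash
python3 -m jog '[{"wx":0,"wy":0,"wz":0,"dx":-0.05,"dy":0.006,"dz":0,"hand":1},{"wx":0,"wy":0,"wz":0,"dx":-0.08,"dy":0.01,"dz":0,"hand":1},{"wx":0,"wy":0,"wz":0,"dx":-0.08,"dy":0.01,"dz":0,"hand":1},{"wx":0,"wy":0,"wz":0,"dx":0,"dy":0,"dz":0,"hand":1}]'
```

```text
clock: 5.18
tool_pos: [0.4873, 0.2434, 0.1582]
eef_rot: [0.071, 0.997, -0.001, -0.002]
contact_force: [-1.8, 0.3, -1.9]
opening: 0.494
finger_force: 29.9
```

```bash
python3 -m jog '[{"wx":0,"wy":0,"wz":-0.05,"dx":0,"dy":0,"dz":0.05,"hand":1},{"wx":0,"wy":0,"wz":-0.05,"dx":0,"dy":-0.07,"dz":0.05,"hand":1},{"wx":0,"wy":0,"wz":-0.05,"dx":0.01,"dy":-0.07,"dz":0.05,"hand":1},{"wx":0,"wy":0,"wz":-0.05,"dx":0.01,"dy":-0.07,"dz":0.03,"hand":1},{"wx":0,"wy":0,"wz":-0.05,"dx":0.01,"dy":-0.07,"dz":0,"hand":1}]'
python3 -m jog '[{"wx":0,"wy":0,"wz":-0.05,"dx":0.01,"dy":-0.07,"dz":0,"hand":1},{"wx":0,"wy":0,"wz":-0.05,"dx":0.01,"dy":-0.07,"dz":0,"hand":1},{"wx":0,"wy":0,"wz":-0.05,"dx":0.01,"dy":-0.07,"dz":0,"hand":1},{"wx":0,"wy":0,"wz":-0.05,"dx":0.01,"dy":-0.07,"dz":0,"hand":1},{"wx":0,"wy":0,"wz":-0.05,"dx":0,"dy":-0.07,"dz":0,"hand":1}]'
python3 -m jog '[{"wx":0,"wy":0,"wz":-0.05,"dx":0,"dy":-0.06,"dz":0,"hand":1},{"wx":0,"wy":0,"wz":-0.05,"dx":0,"dy":-0.06,"dz":0,"hand":1},{"wx":0,"wy":0,"wz":-0.034,"dx":0,"dy":-0.06,"dz":0,"hand":1},{"wx":0,"wy":0,"wz":0,"dx":0,"dy":0,"dz":0,"hand":1},{"wx":0,"wy":0,"wz":0,"dx":0,"dy":0,"dz":0,"hand":1}]'
```

```text
clock: 5.6
tool_pos: [0.5012, 0.1724, 0.2051]
eef_rot: [0.32, 0.947, 0.001, 0.001]
contact_force: [-0.5, 0.4, -2.9]
opening: 0.497
finger_force: 29.9
clock: 6.02
tool_pos: [0.5107, 0.0843, 0.2035]
eef_rot: [0.544, 0.839, 0.001, 0.001]
contact_force: [0.1, -1.1, -2.4]
opening: 0.498
finger_force: 29.9
clock: 6.43
tool_pos: [0.5102, 0.0396, 0.2034]
eef_rot: [0.65, 0.76, 0.0, 0.0]
contact_force: [-0.0, 0.1, -2.4]
opening: 0.499
finger_force: 29.9
```

```bash
python3 -m jog '[{"wx":0,"wy":0,"wz":0,"dx":-0.016,"dy":-0.01,"dz":-0.12,"hand":1},{"wx":0,"wy":0,"wz":0,"dx":0,"dy":0,"dz":-0.12,"hand":1},{"wx":0,"wy":0,"wz":0,"dx":0,"dy":0,"dz":-0.04,"hand":1},{"wx":0,"wy":0,"wz":0,"dx":0,"dy":0,"dz":0,"hand":1},{"wx":0,"wy":0,"wz":0,"dx":0,"dy":0,"dz":0,"hand":1}]'
python3 - <<'E'
from h import *
for c in I: cv2.imwrite(f"pics/{c}2.png",r.snapshot(c)[:,:,::-1])
a=cv2.resize(cv2.imread("pics/side2.png")[140:260,190:270],None,fx=5,fy=5,interpolation=2);b=cv2.resize(cv2.imread("pics/top2.png")[170:250,205:285],None,fx=5,fy=5,interpolation=2)
b=np.vstack([b,np.zeros((len(a)-len(b),b.shape[1],3),np.uint8)]);cv2.imwrite("pics/g2.png",np.hstack([a,b]))
E
```

```text
clock: 6.85
tool_pos: [0.5064, 0.0384, 0.1334]
eef_rot: [0.649, 0.761, 0.0, -0.0]
contact_force: [1.1, 1.0, -2.3]
opening: 0.495
finger_force: 29.9
```

View pics/g2.png

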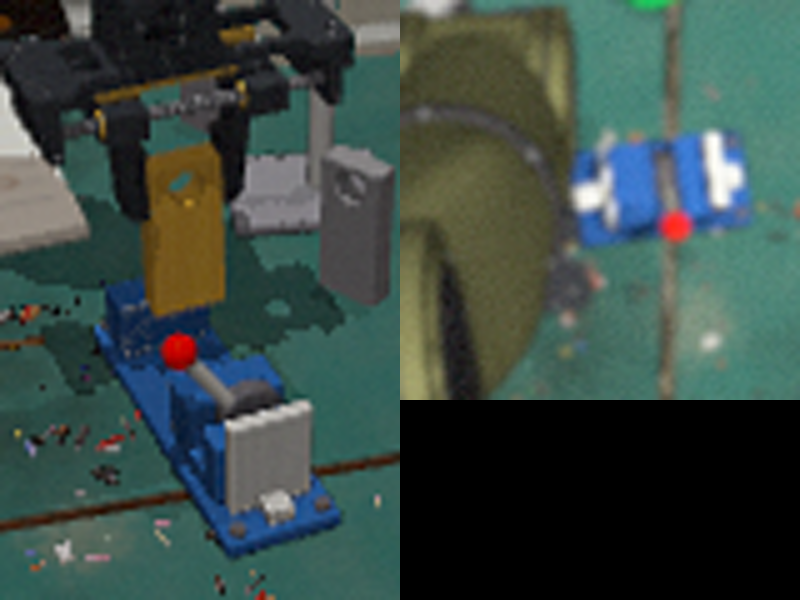

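```bash
python3 - <<'E'
from h import *
v=(.5125,-.0063,1.7263)
for n,P in dict(facetop=[[.07,.03,.05],[.07,-.03,.05]],bednear=[[-.11,.035,.012],[-.11,-.035,.012]],bedfar=[[.11,.035,.012]],pp=[[-.092,.025,.075],[-.092,-.025,.075]]).items():
    p=proj("side",fr(*v,P));print(n,((p-[180,110])*3.75).round().tolist(),"top",((proj("top",fr(*v,P))-[130,135])*5).round().tolist())
Y=keep(hsv(cv2.imread("pics/side2.png")[:,:,::-1].copy(),(15,120,60),(32,255,255)),(212,166,240,206))
q0=np.array([.506,.037,.1557+np.pi/2])
t=minimize(lambda q:iou({"side":Y},{"side":raster("side",[(fr(*q,box(-.009,.009,-.022,.022,.0661,.1661)),1)])}),q0,method="Nelder-Mead",options=dict(initial_simplex=np.array([q0]+[q0+np.eye(3)[k]*[.01,.01,.15][k] for k in range(3)])))
print(t.x,t.fun)
E
```

```text
facetop [[126.0, 342.0], [195.0, 325.0]] top [[477.0, 418.0], [467.0, 335.0]]
bednear [[208.0, 520.0], [294.0, 494.0]] top [[727.0, 396.0], [713.0, 302.0]]
bedfar [[106.0, 354.0]] top [[428.0, 437.0]]
pp [[210.0, 435.0], [273.0, 418.0]] top [[705.0, 377.0], [695.0, 306.0]]
[0.50715908 0.03627153 1.83398158] 0.10212563828523924
```

```bash
python3 -m jog '[{"wx":0,"wy":0,"wz":0,"dx":0,"dy":0,"dz":-0.09,"hand":1},{"wx":0,"wy":0,"wz":0,"dx":0,"dy":0,"dz":-0.07,"hand":1},{"wx":0,"wy":0,"wz":0,"dx":0,"dy":0,"dz":-0.03,"hand":1},{"wx":0,"wy":0,"wz":0,"dx":0,"dy":0,"dz":0,"hand":1},{"wx":0,"wy":0,"wz":0,"dx":0,"dy":0,"dz":0,"hand":1}]'
python3 -m jog '[{"wx":0,"wy":0,"wz":0,"dx":0,"dy":0,"dz":-0.012,"hand":1},{"wx":0,"wy":0,"wz":0,"dx":0,"dy":0,"dz":-0.008,"hand":1},{"wx":0,"wy":0,"wz":0,"dx":0,"dy":0,"dz":0,"hand":1}]'
```

```text
clock: 7.37
tool_pos: [0.5067, 0.0375, 0.0865]
eef_rot: [0.65, 0.76, 0.0, 0.0]
contact_force: [0.1, 0.3, -2.3]
opening: 0.494
finger_force: 29.9
clock: 7.62
tool_pos: [0.5065, 0.0375, 0.0811]
eef_rot: [0.65, 0.76, 0.0, 0.0]
contact_force: [-0.5, 0.8, -3.2]
opening: 0.495
finger_force: 29.9
```

```bash
python3 -m jog '[{"wx":0,"wy":0,"wz":0,"dx":0,"dy":0,"dz":-0.006,"hand":1},{"wx":0,"wy":0,"wz":0,"dx":0,"dy":0,"dz":0,"hand":1},{"wx":0,"wy":0,"wz":0,"dx":0,"dy":0,"dz":0,"hand":1}]'
```

```text
clock: 7.87
tool_pos: [0.5066, 0.0375, 0.0796]
eef_rot: [0.65, 0.76, 0.0, 0.0]
contact_force: [0.2, 1.3, 1.1]
opening: 0.496
finger_force: 29.9
```

```bash
python3 -m jog '[{"wx":0,"wy":0,"wz":0,"dx":0,"dy":0,"dz":-0.001,"hand":1},{"wx":0,"wy":0,"wz":0,"dx":0,"dy":0,"dz":0,"hand":0.3},{"wx":0,"wy":0,"wz":0,"dx":0,"dy":0,"dz":0,"hand":0.3},{"wx":0,"wy":0,"wz":0,"dx":0,"dy":0,"dz":0,"hand":0.1},{"wx":0,"wy":0,"wz":0,"dx":0,"dy":0,"dz":0,"hand":0}]'
python3 -m jog '[{"wx":0,"wy":0,"wz":0,"dx":0,"dy":0,"dz":0,"hand":0},{"wx":0,"wy":0,"wz":0,"dx":0,"dy":0,"dz":0,"hand":0},{"wx":0,"wy":0,"wz":0,"dx":0,"dy":0,"dz":0,"hand":0},{"wx":0,"wy":0,"wz":0,"dx":0,"dy":0,"dz":0,"hand":0}]'
```

```text
clock: 8.28
tool_pos: [0.5061, 0.0375, 0.0789]
eef_rot: [0.65, 0.76, -0.0, -0.0]
contact_force: [0.1, 0.1, 0.6]
opening: 0.775
finger_force: 0.0
clock: 8.62
tool_pos: [0.5062, 0.0375, 0.079]
eef_rot: [0.65, 0.76, 0.0, 0.0]
contact_force: [0.1, 0.5, -0.6]
opening: 0.999
finger_force: 0.0
```

```bash
python3 -m jog '[{"wx":0,"wy":0,"wz":0,"dx":0,"dy":0,"dz":0.06,"hand":0},{"wx":0,"wy":0,"wz":0,"dx":0,"dy":0,"dz":0.12,"hand":0},{"wx":0,"wy":0,"wz":0,"dx":0,"dy":0,"dz":0.15,"hand":0},{"wx":0,"wy":0,"wz":0,"dx":0,"dy":0,"dz":0.15,"hand":0},{"wx":0,"wy":0,"wz":0,"dx":0.02,"dy":-0.12,"dz":0.04,"hand":1}]'
python3 -m jog '[{"wx":0,"wy":0,"wz":0,"dx":0.02,"dy":-0.13,"dz":0,"hand":1},{"wx":0,"wy":0,"wz":0,"dx":0.02,"dy":-0.13,"dz":0,"hand":1},{"wx":0,"wy":0,"wz":0,"dx":0.02,"dy":-0.13,"dz":0,"hand":1},{"wx":0,"wy":0,"wz":0,"dx":0.02,"dy":-0.13,"dz":0,"hand":1},{"wx":0,"wy":0,"wz":0,"dx":0.02,"dy":-0.13,"dz":0,"hand":1}]'
python3 - <<'E'
from h import *
for c in I: cv2.imwrite(f"pics/{c}3.png",r.snapshot(c)[:,:,::-1])
a=cv2.resize(cv2.imread("pics/side3.png")[140:260,190:270],None,fx=5,fy=5,interpolation=2);b=cv2.resize(cv2.imread("pics/top3.png")[170:250,205:285],None,fx=5,fy=5,interpolation=2)
b=np.vstack([b,np.zeros((len(a)-len(b),b.shape[1],3),np.uint8)]);cv2.imwrite("pics/g3.png",np.hstack([a,b]))
E
```

```text
clock: 9.03
tool_pos: [0.5132, 0.0141, 0.2135]
eef_rot: [0.646, 0.763, 0.004, 0.001]
contact_force: [0.7, 0.3, -0.3]
opening: 0.945
finger_force: 0.0
clock: 9.45
tool_pos: [0.536, -0.1566, 0.2091]
eef_rot: [0.65, 0.76, -0.0, -0.0]
contact_force: [1.0, 0.9, -0.1]
opening: 0.571
finger_force: 0.0
```

View pics/g3.png

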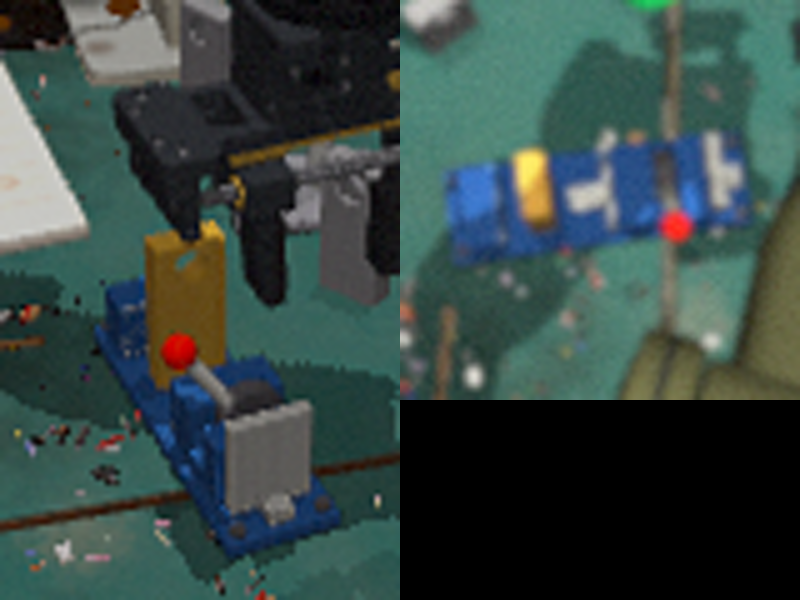

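```bash
cat > pf.py <<'E'
from h import *
import sys
n=sys.argv[1]
R={"side":(212,166,240,226),"top":(220,192,245,225)}
Y={c:keep(hsv(cv2.imread(f"pics/{c}{n}.png")[:,:,::-1].copy(),(15,120,60),(32,255,255)),R[c]) for c in sys.argv[2:]}
q0=np.array([.506,.0375,1.7263])
for z0 in(.012,):
    t=minimize(lambda q:iou(Y,{c:raster(c,[(fr(*q,box(-.009,.009,-.022,.022,z0,z0+.1)),1)]) for c in Y}),q0,method="Nelder-Mead",options=dict(initial_simplex=np.array([q0]+[q0+np.eye(3)[k]*[.01,.01,.1][k] for k in range(3)])))
    print(t.x,t.fun,"in vise",fr(0,0,-1.7263,[t.x[0]-.5125,t.x[1]+.0063,0]))
E
python3 pf.py 3 side top; python3 pf.py 3 top
python3 -m jog '[{"wx":0,"wy":0,"wz":0,"dx":0,"dy":-0.06,"dz":-0.1,"hand":1},{"wx":0,"wy":0,"wz":0,"dx":0,"dy":0,"dz":-0.12,"hand":1},{"wx":0,"wy":0,"wz":0,"dx":0,"dy":0,"dz":-0.1,"hand":1},{"wx":0,"wy":0,"wz":0,"dx":0,"dy":0,"dz":0,"hand":1},{"wx":0,"wy":0,"wz":0,"dx":0,"dy":0,"dz":0,"hand":1}]'
```

```text
[0.50869432 0.03579023 1.74365239] 0.4869472365080897 in vise [[ 0.04217177 -0.00275908  0.        ]]
[0.51265509 0.03682485 1.74439414] 0.21579601990049746 in vise [[ 0.04258047 -0.0068323   0.        ]]
clock: 9.97
tool_pos: [0.5352, -0.1692, 0.1283]
eef_rot: [0.65, 0.76, -0.001, -0.001]
contact_force: [-0.4, -0.0, 0.6]
opening: 0.104
finger_force: 0.0
```

```bash
python3 -m jog '[{"wx":0,"wy":0,"wz":0,"dx":0,"dy":0,"dz":-0.12,"hand":1},{"wx":0,"wy":0,"wz":0,"dx":0,"dy":0,"dz":-0.12,"hand":1},{"wx":0,"wy":0,"wz":0,"dx":0,"dy":0,"dz":-0.044,"hand":1},{"wx":0,"wy":0,"wz":0,"dx":-0.015,"dy":0.1,"dz":0,"hand":1},{"wx":0,"wy":0,"wz":0,"dx":-0.01,"dy":0.06,"dz":0,"hand":1}]'
python3 -m jog '[{"wx":0,"wy":0,"wz":0,"dx":0,"dy":0,"dz":0,"hand":1},{"wx":0,"wy":0,"wz":0,"dx":-0.003,"dy":0.02,"dz":0,"hand":1},{"wx":0,"wy":0,"wz":0,"dx":0,"dy":0,"dz":0,"hand":1}]'
```

```text
clock: 10.38
tool_pos: [0.5302, -0.1288, 0.0587]
eef_rot: [0.65, 0.76, 0.0, -0.0]
contact_force: [0.4, 0.8, 0.1]
opening: 0.006
finger_force: 0.0
clock: 10.63
tool_pos: [0.5301, -0.1249, 0.0592]
eef_rot: [0.65, 0.76, 0.001, 0.001]
contact_force: [0.3, 0.4, 0.7]
opening: 0.009
finger_force: 0.0
```

```bash
python3 -m jog '[{"wx":0,"wy":0,"wz":0,"dx":-0.003,"dy":0.02,"dz":0,"hand":1},{"wx":0,"wy":0,"wz":0,"dx":-0.003,"dy":0.02,"dz":0,"hand":1},{"wx":0,"wy":0,"wz":0,"dx":-0.003,"dy":0.02,"dz":0,"hand":1},{"wx":0,"wy":0,"wz":0,"dx":-0.003,"dy":0.02,"dz":0,"hand":1},{"wx":0,"wy":0,"wz":0,"dx":0,"dy":0,"dz":0,"hand":1}]'
```

```text
clock: 11.05
tool_pos: [0.5261, -0.1044, 0.0581]
eef_rot: [0.65, 0.76, 0.0, 0.0]
contact_force: [0.7, 0.1, 0.9]
opening: 0.007
finger_force: 0.0
```

```bash
python3 -m jog '[{"wx":0,"wy":0,"wz":0,"dx":-0.003,"dy":0.02,"dz":0,"hand":1},{"wx":0,"wy":0,"wz":0,"dx":-0.003,"dy":0.02,"dz":0,"hand":1},{"wx":0,"wy":0,"wz":0,"dx":-0.003,"dy":0.02,"dz":0,"hand":1},{"wx":0,"wy":0,"wz":0,"dx":0,"dy":0,"dz":0,"hand":1}]'
```

```text
clock: 11.38
tool_pos: [0.5236, -0.089, 0.058]
eef_rot: [0.649, 0.76, 0.0, -0.0]
contact_force: [-0.4, -1.9, 2.3]
opening: 0.005
finger_force: 0.8
```

```bash
python3 -m jog '[{"wx":0,"wy":0,"wz":0,"dx":-0.003,"dy":0.02,"dz":0,"hand":1},{"wx":0,"wy":0,"wz":0,"dx":-0.003,"dy":0.02,"dz":0,"hand":1},{"wx":0,"wy":0,"wz":0,"dx":-0.003,"dy":0.02,"dz":0,"hand":1},{"wx":0,"wy":0,"wz":0,"dx":-0.003,"dy":0.02,"dz":0,"hand":1},{"wx":0,"wy":0,"wz":0,"dx":0,"dy":0,"dz":0,"hand":1}]'
python3 - <<'E'
from h import *
for c in I: cv2.imwrite(f"pics/{c}4.png",r.snapshot(c)[:,:,::-1])
a=cv2.resize(cv2.imread("pics/side4.png")[140:260,190:270],None,fx=5,fy=5,interpolation=2);b=cv2.resize(cv2.imread("pics/top4.png")[170:250,205:285],None,fx=5,fy=5,interpolation=2)
b=np.vstack([b,np.zeros((len(a)-len(b),b.shape[1],3),np.uint8)]);cv2.imwrite("pics/g4.png",np.hstack([a,b]))
E
```

```text
clock: 11.8
tool_pos: [0.5204, -0.0681, 0.0579]
eef_rot: [0.649, 0.761, 0.0, -0.001]
contact_force: [1.0, 0.1, -1.0]
opening: 0.006
finger_force: 0.2
```

View pics/g4.png

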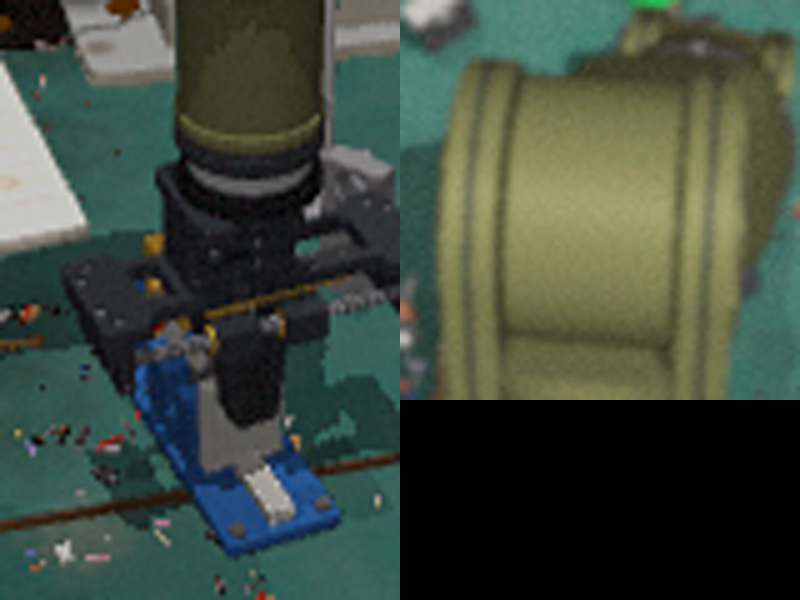

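```bash
python3 -m jog '[{"wx":0,"wy":0,"wz":0,"dx":-0.002,"dy":0.014,"dz":0,"hand":1},{"wx":0,"wy":0,"wz":0,"dx":-0.002,"dy":0.014,"dz":0,"hand":1},{"wx":0,"wy":0,"wz":0,"dx":-0.002,"dy":0.012,"dz":0,"hand":1},{"wx":0,"wy":0,"wz":0,"dx":0,"dy":0,"dz":0,"hand":1}]'
```

```text
clock: 12.23
tool_pos: [0.5197, -0.0605, 0.0579]
eef_rot: [0.65, 0.76, -0.0, 0.001]
contact_force: [0.5, -3.1, -0.9]
opening: 0.001
finger_force: 1.8
```

```bash
python3 -m jog '[{"wx":0,"wy":0,"wz":0,"dx":-0.001,"dy":0.008,"dz":0,"hand":1},{"wx":0,"wy":0,"wz":0,"dx":-0.001,"dy":0.008,"dz":0,"hand":1},{"wx":0,"wy":0,"wz":0,"dx":0,"dy":0,"dz":0,"hand":1}]'
```

```text
clock: 12.48
tool_pos: [0.519, -0.0567, 0.0579]
eef_rot: [0.65, 0.76, -0.0, 0.0]
contact_force: [0.5, -4.6, -1.4]
opening: 0.005
finger_force: 2.3
```

```bash
python3 -m jog '[{"wx":0,"wy":0,"wz":0,"dx":-0.001,"dy":0.008,"dz":0,"hand":1},{"wx":0,"wy":0,"wz":0,"dx":0,"dy":0,"dz":0,"hand":1}]'
```

```text
clock: 12.65
tool_pos: [0.5187, -0.0546, 0.0579]
eef_rot: [0.65, 0.76, -0.0, 0.0]
contact_force: [-0.1, -5.2, -1.8]
opening: 0.005
finger_force: 2.5
```

```bash
python3 -m jog '[{"wx":0,"wy":0,"wz":0,"dx":-0.002,"dy":0.012,"dz":0,"hand":1},{"wx":0,"wy":0,"wz":0,"dx":0,"dy":0,"dz":0,"hand":1}]';python3 -m jog '[{"wx":0,"wy":0,"wz":0,"dx":-0.001,"dy":0.008,"dz":0,"hand":1},{"wx":0,"wy":0,"wz":0,"dx":0,"dy":0,"dz":0,"hand":1}]'
```

```text
clock: 12.82
tool_pos: [0.5182, -0.0513, 0.0579]
eef_rot: [0.65, 0.76, -0.0, 0.0]
contact_force: [0.4, -4.3, -1.5]
opening: 0.004
finger_force: 2.3
clock: 12.98
tool_pos: [0.5179, -0.0493, 0.0579]
eef_rot: [0.65, 0.76, -0.0, 0.0]
contact_force: [0.0, -5.1, -1.0]
opening: 0.007
finger_force: 2.3
```

```bash
python3 -m jog '[{"wx":0,"wy":0,"wz":0,"dx":-0.001,"dy":0.006,"dz":0,"hand":1},{"wx":0,"wy":0,"wz":0,"dx":0,"dy":0,"dz":0,"hand":1}]'; python3 - <<'E'
from h import *
for c in I: cv2.imwrite(f"pics/{c}5.png",r.snapshot(c)[:,:,::-1])
E
```

```text
clock: 13.15
tool_pos: [0.5178, -0.0487, 0.0579]
eef_rot: [0.65, 0.76, -0.0, 0.001]
contact_force: [0.3, -6.5, -2.5]
opening: 0.006
finger_force: 3.3
```

```bash
python3 -m jog '[{"wx":0,"wy":0,"wz":0,"dx":-0.001,"dy":0.006,"dz":0,"hand":1},{"wx":0,"wy":0,"wz":0,"dx":0,"dy":0,"dz":0,"hand":1}]';python3 -m jog '[{"wx":0,"wy":0,"wz":0,"dx":-0.001,"dy":0.006,"dz":0,"hand":1},{"wx":0,"wy":0,"wz":0,"dx":0,"dy":0,"dz":0,"hand":1}]'
```

```text
clock: 13.42
tool_pos: [0.5178, -0.0487, 0.058]
eef_rot: [0.651, 0.759, -0.001, 0.001]
contact_force: [0.7, -8.1, -3.2]
opening: 0.004
finger_force: 4.7
clock: 13.58
tool_pos: [0.5177, -0.0487, 0.058]
eef_rot: [0.651, 0.759, -0.001, 0.002]
contact_force: [1.4, -13.1, -3.9]
opening: 0.007
finger_force: 6.1
```

```bash
python3 -m jog '[{"wx":0,"wy":0,"wz":0,"dx":-0.001,"dy":0.008,"dz":0,"hand":1},{"wx":0,"wy":0,"wz":0,"dx":0,"dy":0,"dz":0,"hand":1},{"wx":0,"wy":0,"wz":0,"dx":0,"dy":0,"dz":0,"hand":1},{"wx":0,"wy":0,"wz":0,"dx":0,"dy":0,"dz":0,"hand":1},{"wx":0,"wy":0,"wz":0,"dx":0,"dy":0,"dz":0,"hand":1}]'
python3 -m jog '[{"wx":0,"wy":0,"wz":0,"dx":0.005,"dy":-0.03,"dz":0,"hand":1},{"wx":0,"wy":0,"wz":0,"dx":0.01,"dy":-0.06,"dz":0,"hand":1},{"wx":0,"wy":0,"wz":0,"dx":0.015,"dy":-0.1,"dz":0,"hand":1},{"wx":0,"wy":0,"wz":0,"dx":0,"dy":-0.06,"dz":0.12,"hand":1},{"wx":0,"wy":0,"wz":0,"dx":0,"dy":0,"dz":0.14,"hand":1}]'
```

```text
clock: 14.0
tool_pos: [0.5177, -0.0486, 0.0581]
eef_rot: [0.652, 0.758, -0.002, 0.003]
contact_force: [2.3, -16.1, -4.0]
opening: 0.005
finger_force: 8.0
clock: 14.42
tool_pos: [0.5226, -0.1074, 0.1219]
eef_rot: [0.651, 0.759, -0.002, -0.002]
contact_force: [0.3, -0.6, 0.4]
opening: 0.003
finger_force: 0.0
```

```bash
python3 -m jog '[{"wx":0,"wy":0,"wz":0,"dx":-0.05,"dy":-0.06,"dz":0.12,"hand":1},{"wx":0,"wy":0,"wz":0,"dx":-0.1,"dy":-0.06,"dz":0.12,"hand":1},{"wx":0,"wy":0,"wz":0,"dx":-0.12,"dy":0,"dz":0.06,"hand":1},{"wx":0,"wy":0,"wz":0,"dx":-0.12,"dy":0,"dz":0.04,"hand":1},{"wx":0,"wy":0,"wz":0,"dx":0,"dy":0,"dz":0,"hand":1}]'
python3 - <<'E'
from h import *
im={c:r.snapshot(c) for c in I}
for c in I: cv2.imwrite(f"pics/{c}6.png",im[c][:,:,::-1])
a=cv2.resize(cv2.imread("pics/side6.png")[140:260,190:270],None,fx=5,fy=5,interpolation=2);b=cv2.resize(cv2.imread("pics/top6.png")[170:250,205:285],None,fx=5,fy=5,interpolation=2)
b=np.vstack([b,np.zeros((len(a)-len(b),b.shape[1],3),np.uint8)]);cv2.imwrite("pics/g6.png",np.hstack([a,b]))
kn={c:ctr(keep(hsv(im[c],(0,170,90),(6,255,255))|hsv(im[c],(174,170,90),(180,255,255)),{"side":(205,185,240,225),"top":(220,200,266,222)}[c])) for c in I}
print(kn);K=tri(kn);print(K,fr(0,0,-1.7263,K[0]-[.5125,-.0063,0]))
E
python3 pf.py 6 side top; python3 pf.py 6 top
```

```text
clock: 14.83
tool_pos: [0.4207, -0.1338, 0.2095]
eef_rot: [0.65, 0.76, -0.001, -0.003]
contact_force: [-0.1, 0.5, -0.5]
opening: 0.007
finger_force: 0.0
{'side': array([217.74124514, 198.8672179 ]), 'top': array([242.65417981, 217.19518927])}
(array([ 0.47336755, -0.00409384,  0.10250376]), array([ 0.06948649, -0.01022837, -0.01185138,  0.08358717])) [[0.00824029 0.03831858 0.10250376]]
[0.50520779 0.05476035 1.83445105] 0.7268696768447706 in vise [[ 0.06145297 -0.00225266  0.        ]]
[0.50592971 0.05591602 1.81691654] 0.25943970767356883 in vise [[ 0.06248289 -0.00314487  0.        ]]
```

View pics/g6.png

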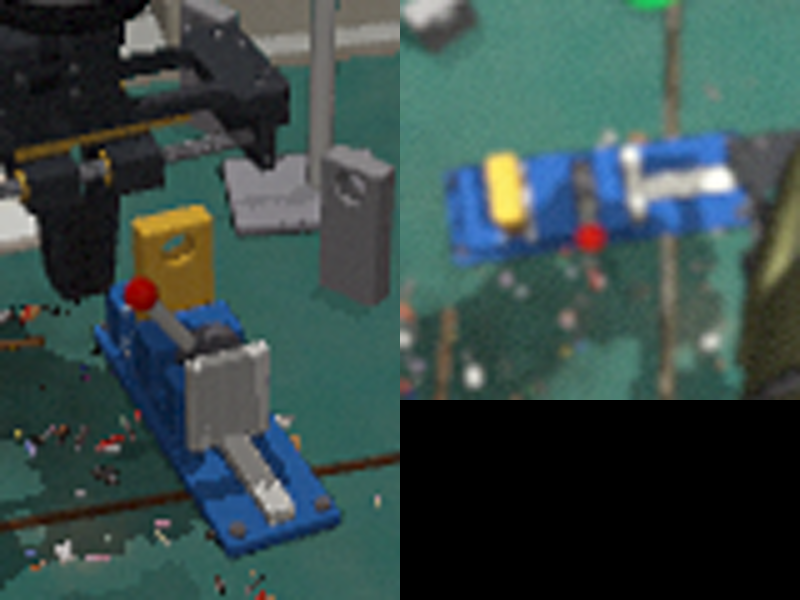

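```bash
python3 -m jog '[{"wx":0,"wy":0,"wz":0,"dx":0,"dy":0.15,"dz":0,"hand":1},{"wx":0,"wy":0,"wz":0,"dx":0,"dy":0.15,"dz":-0.1,"hand":1},{"wx":0,"wy":0,"wz":0,"dx":0,"dy":0.16,"dz":-0.12,"hand":1},{"wx":0,"wy":0,"wz":0,"dx":0,"dy":0,"dz":-0.13,"hand":1},{"wx":0,"wy":0,"wz":0,"dx":0,"dy":0,"dz":-0.13,"hand":1}]'
python3 -m jog '[{"wx":0,"wy":0,"wz":0,"dx":0,"dy":0,"dz":0,"hand":1},{"wx":0,"wy":0,"wz":0,"dx":0,"dy":0,"dz":0,"hand":1}]'
```

```text
clock: 15.35
tool_pos: [0.4292, -0.0248, 0.0932]
eef_rot: [0.647, 0.763, 0.002, 0.0]
contact_force: [0.5, -0.1, 0.2]
opening: 0.01
finger_force: 0.0
clock: 15.52
tool_pos: [0.4266, -0.0284, 0.0933]
eef_rot: [0.649, 0.761, -0.001, -0.002]
contact_force: [0.0, 0.2, 0.3]
opening: 0.006
finger_force: 0.0
```

```bash
python3 -m jog '[{"wx":0,"wy":0,"wz":0,"dx":0,"dy":0.048,"dz":-0.01,"hand":1},{"wx":0,"wy":0,"wz":0,"dx":0.04,"dy":0.006,"dz":0,"hand":1},{"wx":0,"wy":0,"wz":0,"dx":0.04,"dy":0.006,"dz":0,"hand":1},{"wx":0,"wy":0,"wz":0,"dx":0.03,"dy":0.005,"dz":0,"hand":1},{"wx":0,"wy":0,"wz":0,"dx":0.03,"dy":0.005,"dz":0,"hand":1}]'
```

```text
clock: 15.93
tool_pos: [0.4619, -0.0122, 0.094]
eef_rot: [0.65, 0.76, 0.0, -0.0]
contact_force: [-4.1, -0.8, 2.5]
opening: 0.002
finger_force: 1.5
```

```bash
python3 -m jog '[{"wx":0,"wy":0,"wz":0,"dx":0.03,"dy":0.005,"dz":0,"hand":1},{"wx":0,"wy":0,"wz":0,"dx":0.03,"dy":0.005,"dz":0,"hand":1},{"wx":0,"wy":0,"wz":0,"dx":0.03,"dy":0.005,"dz":0,"hand":1},{"wx":0,"wy":0,"wz":0,"dx":0.03,"dy":0.005,"dz":0,"hand":1}]'
```

```text
clock: 16.27
tool_pos: [0.4933, -0.0069, 0.0925]
eef_rot: [0.65, 0.76, 0.0, 0.0]
contact_force: [-0.9, 0.2, 0.4]
opening: 0.006
finger_force: 0.6
```

```bash
python3 -m jog '[{"wx":0,"wy":0,"wz":0,"dx":0.03,"dy":0.005,"dz":0,"hand":1},{"wx":0,"wy":0,"wz":0,"dx":0.03,"dy":0.005,"dz":0,"hand":1},{"wx":0,"wy":0,"wz":0,"dx":0.03,"dy":0.005,"dz":-0.01,"hand":1},{"wx":0,"wy":0,"wz":0,"dx":0.03,"dy":0.005,"dz":-0.01,"hand":1},{"wx":0,"wy":0,"wz":0,"dx":0.03,"dy":0.005,"dz":-0.01,"hand":1}]'
```

```text
clock: 16.68
tool_pos: [0.53, -0.0006, 0.0843]
eef_rot: [0.65, 0.76, -0.0, -0.0]
contact_force: [-1.6, -0.5, 0.4]
opening: 0.005
finger_force: 0.4
```

```bash
python3 -m jog '[{"wx":0,"wy":0,"wz":0,"dx":0.02,"dy":0.003,"dz":0,"hand":1},{"wx":0,"wy":0,"wz":0,"dx":0,"dy":0,"dz":0,"hand":1}]'; python3 - <<'E'
from h import *
im={c:r.snapshot(c) for c in I}
for c in I: cv2.imwrite(f"pics/{c}7.png",im[c][:,:,::-1])
for c in I:
    m=keep(hsv(im[c],(0,170,90),(6,255,255))|hsv(im[c],(174,170,90),(180,255,255)),{"side":(205,180,262,235),"top":(215,185,270,225)}[c]);print(c,m.sum(),ctr(m) if m.any() else "")
    for a in(.5,.7,.9,1.1,1.3): print(a,proj(c,fr(.5125,-.0063,1.7263,[.008,-.07*np.sin(a),.046+.07*np.cos(a)])).round(1))
E
```

```text
clock: 16.85
tool_pos: [0.5362, 0.0005, 0.0845]
eef_rot: [0.65, 0.76, 0.001, 0.001]
contact_force: [0.5, 0.7, 0.5]
opening: 0.007
finger_force: 0.0
side 411 [242.42609489 198.86283455]
0.5 [[241.2 191.7]]
0.7 [[244.8 193. ]]
0.9 [[247.8 195.1]]
1.1 [[250.1 197.7]]
1.3 [[251.6 200.9]]
top 0 
0.5 [[239.9 196.3]]
0.7 [[239.6 193.3]]
0.9 [[239.3 191. ]]
1.1 [[239.1 189.5]]
1.3 [[239.1 188.7]]
```

```bash
python3 - <<'E'
from h import *
im=cv2.imread("pics/side7.png")[:,:,::-1].copy()
print("finger tcp",proj("side",[.5362,.0005,.0845]))
m=keep(hsv(im,(0,140,40),(9,255,255))|hsv(im,(172,140,40),(180,255,255)),(205,180,275,240))
n,_,st,ce=cv2.connectedComponentsWithStats(m.astype(np.uint8));print(st,ce/S)
for q in("lever_knob","lever"):
    try: print(q,[(round(d["p"],2),[int(v) for v in d["bbox"]]) for d in r.search_frame("side",q)])
    except Exception as e:print(e)
h=cv2.cvtColor(im,cv2.COLOR_RGB2HSV)
for y in range(186,206):print(y,' '.join('%3d/%3d/%3d'%tuple(h[y,x]) if h[y,x,1]>110 else '   .   ' for x in range(234,258)))
E
```

```text
finger tcp [[238.97533173 199.8097456 ]]
[[      0       0    2048    1536 3145060]
 [    980     766      22      27     451]
 [    868     888       5       7      24]
 [    840     908      19      10      79]
 [   1085     923      12       3      31]
 [   1064     926       9       4      20]
 [   1046     930       7       5      27]
 [   1037     932       7       3      11]
 [   1017     935       4       3      10]
 [   1030     935       1       1       1]
 [   1023     937       2       1       2]
 [    908     955       3       3       6]
 [    881     959       6       1       6]] [[255.87742825 191.87194235]
 [247.39079823 194.81374723]
 [217.44791667 222.6875    ]
 [212.16139241 228.04746835]
 [272.72580645 230.99193548]
 [266.7875     231.9       ]
 [262.2962963  232.94444444]
 [259.93181818 233.15909091]
 [254.55       234.        ]
 [257.5        233.75      ]
 [255.875      234.25      ]
 [227.20833333 239.        ]
 [220.875      239.75      ]]
lever_knob [(0.68, [202, 301, 261, 319])]
lever [(0.54, [226, 207, 239, 213])]
186    .       .       .       .       .  
[... 3838 characters left out ...]
       .       .       .       .       .     84/114/ 58  85/111/ 60  82/112/ 57  83/112/ 59  84/119/ 62    .     86/115/ 62  84/117/ 63  84/115/ 62  88/121/ 59    .     84/132/ 60  84/117/ 70  82/123/ 62    .     84/111/ 62
204 107/211/ 75 109/111/ 76    .       .       .       .       .     83/121/ 57    .       .       .     86/117/ 59    .     87/119/ 58    .       .       .     87/111/ 62  82/113/ 61  85/121/ 59  86/113/ 61  85/130/ 57  84/117/ 61    .   
205    .       .       .       .       .       .       .     83/121/ 61  86/111/ 62  84/111/ 60  85/121/ 61  84/123/ 60  86/113/ 61    .       .       .     82/111/ 62    .     84/123/ 62  81/112/ 59    .     84/111/ 60  87/119/ 60    .
```

```bash
python3 -m jog '[{"wx":0,"wy":0,"wz":0,"dx":-0.04,"dy":-0.006,"dz":0.02,"hand":1},{"wx":0,"wy":0,"wz":0,"dx":0,"dy":0,"dz":0.1,"hand":1},{"wx":0,"wy":0,"wz":0,"dx":0,"dy":0,"dz":0.08,"hand":1},{"wx":0,"wy":0,"wz":0,"dx":0.11,"dy":0.02,"dz":0,"hand":1},{"wx":0,"wy":0,"wz":0,"dx":0.11,"dy":0.018,"dz":0,"hand":1}]';python3 -m jog '[{"wx":0,"wy":0,"wz":0,"dx":0,"dy":0,"dz":0,"hand":1},{"wx":0,"wy":0,"wz":0,"dx":0,"dy":0,"dz":0,"hand":1}]'
```

```text
clock: 17.47
tool_pos: [0.5794, 0.0076, 0.1365]
eef_rot: [0.65, 0.76, 0.0, 0.0]
contact_force: [1.8, 0.9, -0.3]
opening: 0.007
finger_force: 0.0
clock: 17.63
tool_pos: [0.5803, 0.0084, 0.1349]
eef_rot: [0.65, 0.76, 0.001, 0.0]
contact_force: [-0.4, -0.3, -0.1]
opening: 0.004
finger_force: 0.0
```

Over the knob; press down.

```bash
python3 -m jog '[{"wx":0,"wy":0,"wz":0,"dx":0,"dy":0,"dz":-0.06,"hand":1},{"wx":0,"wy":0,"wz":0,"dx":0,"dy":0,"dz":-0.05,"hand":1},{"wx":0,"wy":0,"wz":0,"dx":0,"dy":0,"dz":-0.03,"hand":1},{"wx":0,"wy":0,"wz":0,"dx":0,"dy":0,"dz":-0.03,"hand":1},{"wx":0,"wy":0,"wz":0,"dx":0,"dy":0,"dz":-0.03,"hand":1}]'
```

```text
clock: 18.05
tool_pos: [0.5874, 0.0091, 0.0872]
eef_rot: [0.65, 0.76, 0.006, 0.006]
contact_force: [14.6, 3.8, 9.8]
opening: 0.008
finger_force: 8.6
```

```bash
python3 -m jog '[{"wx":0,"wy":0,"wz":0,"dx":0,"dy":0,"dz":-0.03,"hand":1},{"wx":0,"wy":0,"wz":0,"dx":0,"dy":0,"dz":-0.03,"hand":1},{"wx":0,"wy":0,"wz":0,"dx":0,"dy":0,"dz":-0.02,"hand":1},{"wx":0,"wy":0,"wz":0,"dx":0,"dy":0,"dz":0,"hand":1}]'
```

```text
clock: 18.38
tool_pos: [0.5958, 0.0105, 0.069]
eef_rot: [0.649, 0.76, 0.012, 0.012]
contact_force: [21.9, 3.4, 5.1]
opening: 0.007
finger_force: 9.2
```

```bash
python3 -m jog '[{"wx":0,"wy":0,"wz":0,"dx":0.04,"dy":0.006,"dz":0,"hand":1},{"wx":0,"wy":0,"wz":0,"dx":0,"dy":0,"dz":0.08,"hand":1},{"wx":0,"wy":0,"wz":0,"dx":0,"dy":0,"dz":0.1,"hand":1},{"wx":0,"wy":0,"wz":0,"dx":0,"dy":0,"dz":0.1,"hand":1},{"wx":0,"wy":0,"wz":0,"dx":0,"dy":0,"dz":0.06,"hand":1}]'
python3 - <<'E'
from h import *
im={c:r.snapshot(c) for c in I};print(r.get_state()["tool_pos"])
for c in I:
    cv2.imwrite(f"pics/{c}8.png",im[c][:,:,::-1])
    m=keep(hsv(im[c],(0,140,40),(9,255,255))|hsv(im[c],(172,140,40),(180,255,255)),{"side":(205,180,262,225),"top":(215,180,270,225)}[c])
    n,_,st,ce=cv2.connectedComponentsWithStats(m.astype(np.uint8));print(c,[((s/S).round(1).tolist(),(e/S).round(1).tolist()) for s,e in zip(st,ce) if 100<s[4]<5000])
    for a in(-.5,-.2,.1,.5,.7,.9,1.1,1.3,1.5): print(a,proj(c,fr(.5125,-.0063,1.7263,[.008,-.07*np.sin(a),.046+.07*np.cos(a)])).round(1))
E
```

```text
clock: 18.8
tool_pos: [0.5891, 0.009, 0.1518]
eef_rot: [0.65, 0.76, 0.0, 0.0]
contact_force: [0.8, 0.4, 0.2]
opening: 0.01
finger_force: 0.0
[0.59027262 0.00910328 0.15216221]
side [([248.8, 198.8, 6.5, 6.8, 128.5], [252.1, 201.8])]
-0.5 [[219.4 197.1]]
-0.2 [[225.8 193.4]]
0.1 [[232.6 191.5]]
0.5 [[241.2 191.7]]
0.7 [[244.8 193. ]]
0.9 [[247.8 195.1]]
1.1 [[250.1 197.7]]
1.3 [[251.6 200.9]]
1.5 [[252.2 204.4]]
top []
-0.5 [[242.5 215.7]]
-0.2 [[241.7 209.8]]
0.1 [[240.8 203.6]]
0.5 [[239.9 196.3]]
0.7 [[239.6 193.3]]
0.9 [[239.3 191. ]]
1.1 [[239.1 189.5]]
1.3 [[239.1 188.7]]
1.5 [[239.1 188.7]]
```

```bash
python3 -m jog '[{"wx":0,"wy":0,"wz":0,"dx":-0.045,"dy":-0.004,"dz":0,"hand":1},{"wx":0,"wy":0,"wz":0,"dx":0,"dy":0,"dz":-0.1,"hand":1},{"wx":0,"wy":0,"wz":0,"dx":0,"dy":0,"dz":-0.1,"hand":1},{"wx":0,"wy":0,"wz":0,"dx":0,"dy":0,"dz":-0.06,"hand":1},{"wx":0,"wy":0,"wz":0,"dx":0,"dy":0,"dz":0,"hand":1}]'
```

```text
clock: 19.32
tool_pos: [0.5743, 0.0084, 0.0807]
eef_rot: [0.65, 0.76, -0.003, -0.003]
contact_force: [-0.3, -0.1, 0.6]
opening: 0.007
finger_force: 0.0
```

```bash
python3 -m jog '[{"wx":0,"wy":0,"wz":0,"dx":0,"dy":0,"dz":-0.03,"hand":1},{"wx":0,"wy":0,"wz":0,"dx":0,"dy":0,"dz":-0.02,"hand":1},{"wx":0,"wy":0,"wz":0,"dx":0,"dy":0,"dz":0,"hand":1}]'
```

```text
clock: 19.57
tool_pos: [0.5781, 0.0085, 0.0718]
eef_rot: [0.65, 0.76, -0.0, -0.0]
contact_force: [0.2, 0.8, -0.6]
opening: 0.008
finger_force: 0.0
```

```bash
python3 -m jog '[{"wx":0,"wy":0,"wz":0,"dx":0,"dy":0,"dz":-0.02,"hand":1},{"wx":0,"wy":0,"wz":0,"dx":0,"dy":0,"dz":-0.02,"hand":1},{"wx":0,"wy":0,"wz":0,"dx":0,"dy":0,"dz":0,"hand":1}]'
```

```text
clock: 19.82
tool_pos: [0.5784, 0.0086, 0.0619]
eef_rot: [0.65, 0.76, 0.0, 0.0]
contact_force: [0.2, -1.2, -0.2]
opening: 0.008
finger_force: 0.0
```

```bash
python3 -m jog '[{"wx":0,"wy":0,"wz":0,"dx":0,"dy":0,"dz":-0.02,"hand":1},{"wx":0,"wy":0,"wz":0,"dx":0,"dy":0,"dz":0,"hand":1}]'
```

```text
clock: 19.98
tool_pos: [0.5779, 0.0086, 0.0567]
eef_rot: [0.65, 0.76, -0.0, -0.0]
contact_force: [-1.3, 0.4, -0.1]
opening: 0.004
finger_force: 0.0
```

```bash
python3 -m jog '[{"wx":0,"wy":0,"wz":0,"dx":0,"dy":0,"dz":-0.008,"hand":1},{"wx":0,"wy":0,"wz":0,"dx":0,"dy":0,"dz":0,"hand":1}]'
python3 -m jog '[{"wx":0,"wy":0,"wz":0,"dx":0,"dy":0,"dz":-0.006,"hand":1},{"wx":0,"wy":0,"wz":0,"dx":0,"dy":0,"dz":0,"hand":1}]'; python3 - <<'E'
from h import *
im=r.snapshot("side");cv2.imwrite("pics/side9.png",im[:,:,::-1])
m=keep(hsv(im,(0,140,40),(9,255,255))|hsv(im,(172,140,40),(180,255,255)),(205,180,262,225))
n,_,st,ce=cv2.connectedComponentsWithStats(m.astype(np.uint8));print([((s/S).round(1).tolist(),(e/S).round(1).tolist()) for s,e in zip(st,ce) if 60<s[4]<5000]);print(proj("side",r.get_state()["tool_pos"]))
E
```

```text
clock: 20.15
tool_pos: [0.5779, 0.0085, 0.0558]
eef_rot: [0.65, 0.76, -0.0, -0.0]
contact_force: [-1.6, 0.2, 7.5]
opening: 0.004
finger_force: 3.9
clock: 20.32
tool_pos: [0.578, 0.0085, 0.0553]
eef_rot: [0.65, 0.76, 0.0, -0.0]
contact_force: [-3.2, 0.6, 16.2]
opening: 0.001
finger_force: 7.9
[([250.2, 205.8, 5.5, 4.0, 61.2], [252.9, 207.5])]
[[251.90367027 204.08680956]]
```

```bash
python3 -m jog '[{"wx":0,"wy":0,"wz":0,"dx":0,"dy":0,"dz":0,"hand":1},{"wx":0,"wy":0,"wz":0,"dx":0,"dy":0,"dz":0,"hand":1},{"wx":0,"wy":0,"wz":0,"dx":0,"dy":0,"dz":0.06,"hand":1},{"wx":0,"wy":0,"wz":0,"dx":0,"dy":0,"dz":0.12,"hand":1},{"wx":0,"wy":0,"wz":0,"dx":0,"dy":0,"dz":0.15,"hand":1}]'
python3 -m jog '[{"wx":0,"wy":0,"wz":0,"dx":0,"dy":-0.08,"dz":0.12,"hand":1},{"wx":0,"wy":0,"wz":0,"dx":-0.1,"dy":-0.12,"dz":0.05,"hand":1},{"wx":0,"wy":0,"wz":0,"dx":-0.1,"dy":-0.12,"dz":0,"hand":1},{"wx":0,"wy":0,"wz":0,"dx":-0.1,"dy":-0.12,"dz":0,"hand":1},{"wx":0,"wy":0,"wz":0,"dx":-0.1,"dy":-0.12,"dz":0,"hand":1}]'
python3 -m jog '[{"wx":0,"wy":0,"wz":0,"dx":0,"dy":-0.12,"dz":0,"hand":1},{"wx":0,"wy":0,"wz":0,"dx":0,"dy":0,"dz":0,"hand":1},{"wx":0,"wy":0,"wz":0,"dx":0,"dy":0,"dz":0,"hand":1}]'
python3 - <<'E'
from h import *
im={c:r.snapshot(c) for c in I};kn={}
for c in I:
    cv2.imwrite(f"pics/{c}10.png",im[c][:,:,::-1])
    m=keep(hsv(im[c],(0,140,40),(9,255,255))|hsv(im[c],(172,140,40),(180,255,255)),{"side":(235,185,262,225),"top":(228,180,255,205)}[c])
    n,_,st,ce=cv2.connectedComponentsWithStats(m.astype(np.uint8));L=[(s[4],e/S) for s,e in zip(st,ce) if 60<s[4]<5000];print(c,L)
    if L:kn[c]=max(L,key=lambda t:t[0])[1]
if len(kn)==2:K=tri(kn);print(K,fr(0,0,-1.7263,K[0]-[.5125,-.0063,0]))
E
python3 pf.py 10 side top; python3 pf.py 10 top
```

```text
clock: 20.78
tool_pos: [0.576, 0.0085, 0.1352]
eef_rot: [0.65, 0.76, -0.002, -0.002]
contact_force: [1.1, -0.1, -0.4]
opening: 0.006
finger_force: 0.0
clock: 21.2
tool_pos: [0.4767, -0.1325, 0.1791]
eef_rot: [0.65, 0.76, -0.0, 0.0]
contact_force: [0.9, -1.5, -0.4]
opening: 0.005
finger_force: 0.0
clock: 21.45
tool_pos: [0.4776, -0.1635, 0.1788]
eef_rot: [0.652, 0.759, -0.0, 0.0]
contact_force: [0.7, 0.6, -0.0]
opening: 0.003
finger_force: 0.0
side [(np.int32(455), array([252.60384615, 205.95      ]))]
top [(np.int32(330), array([239.16666667, 188.98030303]))]
(array([0.58100656, 0.01244349, 0.04492886]), array([-0.16972829,  0.03069732,  0.03846279, -0.20251286])) [[ 0.00790719 -0.07058288  0.04492886]]
[0.50592046 0.05536625 1.8107593 ] 1.0703994676229736 in vise [[ 0.06194119 -0.00305058  0.        ]]
[0.50624125 0.05503448 1.82427529] 0.25457875457875456 in vise [[ 0.06156374 -0.00331612  0.        ]]
```

```bash
python3 -c "from plant import r; print(r.finish_job())"
```

```text
the job is handed in; nothing more can be done
None
```

The job is handed in (no verdict was returned): by the last camera measurements, the brass plate stands about 3 mm off the vise's middle line, held against the fixed jaw with the jaw at about 60 mm, the lever locked level at its stop, and the arm was kept clear of the bystanders, whose positions I did not re-measure at the end.

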